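Find the worn castor on a carboy dolly by rocking it, and reject it

TASK

One of the four castors on the upturned blue dolly has a worn, wobbly swivel bearing that can only be found by feel: take hold of the castors and rock them gently from side to side, along the axle, as far as they give and no further, until you know which it is. Then pull the wobbly castor straight up out of its socket and put it in the red tray. Leave the sound castors seated in the dolly and do not disturb the tube rack or the bottles.

Things in the scene. Friction and masses are not known exactly. Their poses are not given: they have to be found in the camera images.
- dolly: Blue moulded carboy dolly lying upside down and firm on the bench: a square block 210 x 210 mm, 45 mm high. Origin: centre of its underside, on the bench. Its flat upper face (z = 0.045) has four round sockets 75 mm from the centre along both its x and y (the corners of a 150 mm square); one castor stands in each.
- castor_1: A 160 g swivel castor standing wheel-up in a socket of the dolly; all four look alike, which stands where varies. Origin: on the stem axis at the underside of its 30 mm flange, which rests on the dolly's upper face; z up the stem axis to the wheel. The 50 mm wheel, 18 mm wide, turns on an axle 45 mm above the origin and 16 mm along the castor's x; its top is 70 mm above the origin. The axle lies along y.
- castor_1_axle (a point): Middle of castor_1's axle, fixed to its fork: axes as the castor's, y along the axle. On each castor two flat fork legs stand outside the wheel: 28 mm over both along y, 24 mm wide, reaching from the flange to 11 mm above the axle; grip across them along y, with the finger tips from the axle's height down to 20 mm below it.
- castor_2: Same as castor_1. On each of the four a smooth steel stem, 11 mm thick, reaches 38 mm down from the origin into the socket, which is 0.4 mm wider; only its weight holds it, so the castor lifts straight out, and it can swivel about z in the socket.
- castor_2_axle (a point): The same on castor_2. Fork and wheel of each castor can rock on its stem about an axis along x, 37 mm below the axle, so that the axle moves along y. A sound castor gives only 1 to 2 mm either way at the axle under 3 N (mostly slack of the stem in the socket), then stands firm.
- castor_3: Same as castor_1. Each of the four may stand at any yaw.
- castor_3_axle (a point): The same on castor_3. A worn castor (any of the four) rocks freely, with under 1 N of drag, 5 to 6 mm (0.14 rad) either way at the axle before it meets its stop, and stays where it is left; lifted by its fork, it rises 4 mm before the stem follows (a sound one 0.3 mm). All start near mid-play and cannot be told apart by sight.
- castor_4: Same as castor_1.
- castor_4_axle (a point): The same on castor_4. Driving any castor on past its firm stop strains its socket: keep the sideways force at its axle below about 10 N. The fork tips over as it rocks, so hold it lightly (5 to 10 N) or let the hand lean with it; a hard, upright grip hides the play.
- reject_tray: Open red tray, outside 180 (x) x 130 (y) x 45 mm high, walls and floor 4 mm. Origin: centre of its underside. It stands to the left or right of the dolly.
- tube_rack: Steel wire rack with yellow-capped tubes, 150 x 100 mm, 100 mm high to the caps; origin: centre of its underside. Stands on the other side of the dolly from the tray. Leave alone.
- spray_bottle: Green trigger spray bottle, 58 mm thick, 163 mm high, spout 50 mm out; origin: centre of its foot. Leave alone.
- wash_bottle: Small pink bottle, 48 mm thick, 110 mm high; origin: centre of its foot. Leave alone.

How it is judged (in metres and radians):
On the way, in this order (a step that is already met when the one before it is completed fails the run):
1. the worn castor, still in its socket, has been rocked over to a stop of its play (only a worn one can lean that far) (((angle between the z axis of castor_1_axle and the z axis of castor_1, either way round above 0.105 rad and z of castor_1 in the frame of dolly below 0.05 m) or (angle between the z axis of castor_2_axle and the z axis of castor_2, either way round above 0.105 rad and z of castor_2 in the frame of dolly below 0.05 m) or (angle between the z axis of castor_3_axle and the z axis of castor_3, either way round above 0.105 rad and z of castor_3 in the frame of dolly below 0.05 m) or (angle between the z axis of castor_4_axle and the z axis of castor_4, either way round above 0.105 rad and z of castor_4 in the frame of dolly below 0.05 m))), for 0.05 s.
2. the worn castor, its stem hanging in the loose race, has been drawn clear of its socket (((z of castor_1 in the frame of dolly above 0.085 m and z of castor_1_axle in the frame of castor_1 above 0.0467 m) or (z of castor_2 in the frame of dolly above 0.085 m and z of castor_2_axle in the frame of castor_2 above 0.0467 m) or (z of castor_3 in the frame of dolly above 0.085 m and z of castor_3_axle in the frame of castor_3 above 0.0467 m) or (z of castor_4 in the frame of dolly above 0.085 m and z of castor_4_axle in the frame of castor_4 above 0.0467 m))), for 0.05 s.
At the end, for the whole second after the job is handed in: The worn castor lies or stands at rest within the red tray's walls, its flange and axle not more than 95 mm above the tray's underside; the three sound castors stand upright (within 0.08 rad) in their sockets, flange within 5 mm of the dolly's face (((x of castor_1 in the frame of reject_tray between -0.085 and 0.085 m and y of castor_1 in the frame of reject_tray between -0.06 and 0.06 m and z of each of castor_1, castor_1_axle in the frame of reject_tray below 0.095 m and x of castor_1_axle in the frame of reject_tray between -0.085 and 0.085 m and y of castor_1_axle in the frame of reject_tray between -0.06 and 0.06 m and linear speed of castor_1 below 0.03 m/s and z of each of castor_2, castor_3, castor_4 in the frame of dolly below 0.05 m and angle between each of castor_2, castor_3, castor_4's own z axis and vertical below 0.08 rad) or (x of castor_2 in the frame of reject_tray between -0.085 and 0.085 m and y of castor_2 in the frame of reject_tray between -0.06 and 0.06 m and z of each of castor_2, castor_2_axle in the frame of reject_tray below 0.095 m and x of castor_2_axle in the frame of reject_tray between -0.085 and 0.085 m and y of castor_2_axle in the frame of reject_tray between -0.06 and 0.06 m and linear speed of castor_2 below 0.03 m/s and z of each of castor_1, castor_3, castor_4 in the frame of dolly below 0.05 m and angle between each of castor_1, castor_3, castor_4's own z axis and vertical below 0.08 rad) or (x of castor_3 in the frame of reject_tray between -0.085 and 0.085 m and y of castor_3 in the frame of reject_tray between -0.06 and 0.06 m and z of each of castor_3, castor_3_axle in the frame of reject_tray below 0.095 m and x of castor_3_axle in the frame of reject_tray between -0.085 and 0.085 m and y of castor_3_axle in the frame of reject_tray between -0.06 and 0.06 m and linear speed of castor_3 below 0.03 m/s and z of each of castor_1, castor_2, castor_4 in the frame of dolly below 0.05 m and angle between each of castor_1, castor_2, castor_4's own z axis and vertical below 0.08 rad) or (x of castor_4 in the frame of reject_tray between -0.085 and 0.085 m and y of castor_4 in the frame of reject_tray between -0.06 and 0.06 m and z of each of castor_4, castor_4_axle in the frame of reject_tray below 0.095 m and x of castor_4_axle in the frame of reject_tray between -0.085 and 0.085 m and y of castor_4_axle in the frame of reject_tray between -0.06 and 0.06 m and linear speed of castor_4 below 0.03 m/s and z of each of castor_1, castor_2, castor_3 in the frame of dolly below 0.05 m and angle between each of castor_1, castor_2, castor_3's own z axis and vertical below 0.08 rad))); the robot touches nothing.
It fails at once if a castor is forced past its firm stop: more than 80 N of stem load in its socket (castor against dolly) (contact force between any of castor_1, castor_2, castor_3, castor_4 and dolly above 80 N).
It fails at once if a sound castor (its fork tight on its stem) is drawn more than 15 mm out of its socket ((z of castor_1 in the frame of dolly between 0.06 and 0.083 m and z of castor_1_axle in the frame of castor_1 below 0.0467 m and horizontal distance between castor_1 and dolly below 0.13 m) or (z of castor_2 in the frame of dolly between 0.06 and 0.083 m and z of castor_2_axle in the frame of castor_2 below 0.0467 m and horizontal distance between castor_2 and dolly below 0.13 m) or (z of castor_3 in the frame of dolly between 0.06 and 0.083 m and z of castor_3_axle in the frame of castor_3 below 0.0467 m and horizontal distance between castor_3 and dolly below 0.13 m) or (z of castor_4 in the frame of dolly between 0.06 and 0.083 m and z of castor_4_axle in the frame of castor_4 below 0.0467 m and horizontal distance between castor_4 and dolly below 0.13 m)).
It fails at once if the tube rack or a bottle is moved more than 25 mm or tipped more than 0.3 rad (distance of any of tube_rack, spray_bottle, wash_bottle from where it was at the start of the episode above 0.025 m or angle between any of tube_rack, spray_bottle, wash_bottle's own z axis and vertical above 0.3 rad).
It also fails if it takes over 72 s, if anything falls off the work surface, if the arm or the gripper's body presses on something with over 40 N, if the wrist force passes 120 N, or if a joint passes its speed limit or range.

ROBOT

A 6-joint arm with a two-finger parallel gripper is mounted at the origin on the work surface. World frame = base frame: x ahead of the robot, y to its left, z up, the work surface at z = 0. Lengths are in mm, angles in rad, forces in N, time in s.
With the tool pointing down it reaches from about 325 to 775 mm from the base axis. Payload 5.5 kg.
Tool frame: the origin (TCP) lies at the very end of the fingers, on their centre line; the grasp point (between the pads) lies 19 mm behind it; z points along the fingers, y is the line along which they close (so a half turn about z gives the same grasp; the last joint's range is limited). The gripper opens to 88 mm and grips with 3 to 60 N. Pads are 20 mm wide; open, the fingers measure 115 mm over their backs; the gripper's body (75 mm by 178 mm) begins 61 mm behind the grasp point.
Start: joints at [1.185, 0.091, 1.231, -0, 1.82, -0.057], TCP at [193.749, 567.871, 222.631] pointing down, gripper open.
Joint ranges: [-2.87, 2.87], [-0.86, 2.18], [0.17, 2.46], [-1.51, 4.65], [0.06, 2.69], [-2.65, 2.65]. Speed limits (rad/s): [2.57, 2.57, 3.01, 3.14, 3.14, 3.14].

INTERFACE

Orientations are given as a unit quaternion [w, x, y, z].
In Python, from rig import status, optics, order gives the robot as it stands.
- The arm moves only by the tool servo_tool, never from a script. Its argument "plan" is one flat list of numbers, 7 for each row, row after row: the turn, a rotation vector about the tool's x, y, z in degrees, then the shift along the tool's x, y, z in cm, then the opening in per cent of the stroke, from 0 (shut) to 100 (fully open). In form: [ax, ay, az, x, y, z, claw, ax, ay, az, x, y, z, claw, ...]. A call has 1 to 8 rows; each row shifts and turns the commanded pose from where the row before left it, along the tool's axes as they then stand; what a row does not reach is not made up. A row lasts 1/10 s, in which the tool goes at most 50 mm and 8.59 degrees, less where a joint would pass 70% of its speed; a pose out of reach is approached as far as the arm can. A call with a gripper value outside its range is refused whole. The fingers move at their own pace and stop on an object; "squeeze" is the grip in N (left out, the last holds). Time passes only in rows, so rows that do not move let the fingers close. It gives the time, the measured TCP pose, the force, the opening and the grip force at its end, in the units of the state.
- status.sense(): the state, without advancing time (a new reading comes with each control period).
- optics.grab_frame(name): name is "scene" or "top" or "wrist"; returns a dict with "color" (384x512x3 uint8, red, green, blue), "depth" (384x512 float32, mm along the optical axis (not along the pixel's ray), 0 where there is no reading), "camera_matrix" (3x3 intrinsics, pixels), "pose" (4x4, takes a point from camera to world coordinates); the wrist camera has in their place "T_tool_cam" (4x4, takes a point from camera to tool coordinates, whose origin is the TCP and whose axes are the flange's). Camera axes: x right, y down, z forward; pixel columns grow to the right and rows downward; lengths in mm; the calibration is good to about 2 mm. The wrist camera is an equidistant fisheye: a pixel r from the principal point sees the ray r / f radians off the axis. A picture is of the moment at which its call begins: read the wrist's pose just before it.
- order.job_done(): hands the job in; it is judged then, once.
Trained networks look in a picture, given as the dict that the camera call returned (one of the last four; its "shot" number tells which), for a name from the list of things; names that differ only in an ending like _2 or _b are one class to them, and where a whole thing is asked for, a point or a joint stands for the part that bears it (a point fixed in the world has none). Each returns a list of dicts, best first, with "score" (0 to 1); they miss things now and then, are a little off and sometimes report something else, mostly with a low value. They report only what shows in the picture. A call takes as long as a camera call.
- optics.regions_of(name, picture): "pixels" (384x512 bool, what is visible of it) and "location" ([column, row] in pixels, amid what is visible of it).
The state is a dict: "t": time; "joint_pos": joint angles; "qvel": joint speeds; "effort": joint torques, N m; "ee_pos": TCP position; "orientation": TCP orientation; "ft_force": force on the tool from outside, world axes, zero at the start; "wrist_torque": the same for the moment, N m; "width": finger opening in mm; "grip_force": force on a finger pad.
Only numpy, scipy, OpenCV 4.12 (cv2) and the standard library are available. Lean on these libraries where they do the work, as an engineer would, in place of code of your own. Each camera call takes 0.05 s, during which the arm holds its last target. There are 200 camera calls.

## Working session

There is one attempt and no reset: what is moved stays moved. The work goes in short steps, Python scripts to look and compute and a tool call to move; the robot and the scene stay as the last step left them, time stands still between calls to the robot, and variables do not carry over. Pictures are saved under pics/ and viewed, at most 10 in all, crops included, and the job is handed in when it is done.

Besides the shell and the picture viewer there is one more tool, called after ">>>" as name(argument=value, ...) on one line, values as JSON. servo_tool: Moves the arm, as the interface text tells. Its arguments: {"type":"object","properties":{"plan":{"type":"array","items":{"type":"number"}},"squeeze":{"type":"number"}},"required":["plan"]}

```bash
mkdir -p pics; ls; cat > h.py <<'E'
import numpy as np,cv2
from rig import status,optics,order
from scipy.spatial.transform import Rotation as R
def cloud(p):
    d=p["depth"];K=p["camera_matrix"];v,u=np.indices(d.shape)
    c=np.stack([(u-K[0,2])/K[0,0]*d,(v-K[1,2])/K[1,1]*d,d],-1)
    w=c@p["pose"][:3,:3].T+p["pose"][:3,3]; w[d==0]=np.nan
    return w
def save(p,n,crop=None,s=1):
    im=p["color"][...,::-1]
    if crop: im=im[crop[1]:crop[3],crop[0]:crop[2]]
    cv2.imwrite("pics/"+n,cv2.resize(im,None,fx=s,fy=s,interpolation=cv2.INTER_CUBIC))
E
python3 - <<'E'
from h import *
s=status.sense();print({k:np.round(v,3) for k,v in s.items()})
t=optics.grab_frame("top");sc=optics.grab_frame("scene")
save(t,"top.png",s=1.5);save(sc,"scene.png",s=1.5)
np.save("top.npy",t,allow_pickle=True)
w=cloud(t);print(t["camera_matrix"],t["pose"])
for n in ["dolly","castor_1","castor_1_axle","reject_tray","tube_rack","spray_bottle","wash_bottle"]:
    for r in optics.regions_of(n,t):
        m=r["pixels"];q=w[m];q=q[~np.isnan(q[:,0])]
        print(n,round(r["score"],2),np.round(r["location"]),m.sum(),np.round(np.percentile(q,[2,50,98],axis=0)).tolist() if len(q) else None)
E
```

```text
pics
{'t': np.float64(0.0), 'joint_pos': array([ 1.185,  0.092,  1.232, -0.   ,  1.82 , -0.057]), 'qvel': array([-0.001,  0.001,  0.   ,  0.001, -0.001,  0.001]), 'effort': array([-1.0000e-03, -4.4647e+01, -4.0644e+01,  7.0000e-02,  3.0000e-02,
       -0.0000e+00]), 'ee_pos': array([193.647, 567.573, 221.516]), 'orientation': array([-0.   ,  0.164,  0.987, -0.001]), 'ft_force': array([ 1.119, -0.5  , -0.931]), 'wrist_torque': array([-0.019,  0.035,  0.008]), 'grip_force': np.float64(0.0), 'width': np.float64(88.151)}
[[416.19068546   0.         256.65641128]
 [  0.         416.19068546 192.11345532]
 [  0.           0.           1.        ]] [[ 6.94125005e-04 -9.80971420e-01  1.94150950e-01  3.70370730e+02]
 [-9.99860324e-01 -3.92291452e-03 -1.62463227e-02  2.01074493e+01]
 [ 1.66988158e-02 -1.94112554e-01 -9.80837125e-01  1.16130702e+03]
 [ 0.00000000e+00  0.00000000e+00  0.00000000e+00  1.00000000e+00]]
dolly 0.85 [238. 197.] 5290 [[463.0, -60.0, 6.0], [579.0, 44.0, 46.0], [688.0, 156.0, 52.0]]
dolly 0.58 [110. 157.] 421 [[673.0, 383.0, 1.0], [688.0, 396.0, 73.0], [716.0, 426.0, 11
[... 595 characters left out ...]
or_1_axle 0.72 [228. 156.] 246 [[670.0, 67.0, 56.0], [688.0, 80.0, 102.0], [718.0, 97.0, 117.0]]
reject_tray 0.63 [135. 248.] 3613 [[353.0, 265.0, -0.0], [439.0, 342.0, 5.0], [529.0, 404.0, 47.0]]
tube_rack 0.65 [371. 232.] 2289 [[415.0, -352.0, -2.0], [488.0, -293.0, 74.0], [566.0, -247.0, 103.0]]
tube_rack 0.51 [257. 227.] 235 [[473.0, -13.0, 45.0], [494.0, 2.0, 104.0], [527.0, 19.0, 117.0]]
tube_rack 0.35 [280. 178.] 292 [[609.0, -90.0, 1.0], [619.0, -63.0, 100.0], [665.0, -38.0, 117.0]]
spray_bottle 0.57 [400. 160.] 782 [[637.0, -410.0, 7.0], [660.0, -375.0, 105.0], [693.0, -356.0, 165.0]]
wash_bottle 0.58 [110. 155.] 409 [[673.0, 383.0, 6.0], [688.0, 396.0, 73.0], [714.0, 424.0, 112.0]]
```

View pics/top.png

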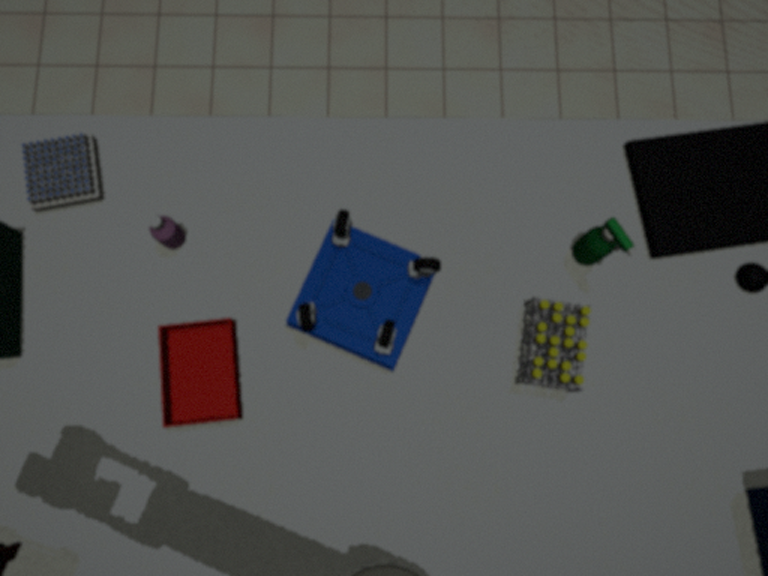

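```bash
python3 - <<'E'
from h import *
t=np.load("top.npy",allow_pickle=True).item();w=cloud(t)
z=w[...,2]
m=(abs(z-45)<3)&(w[...,0]>430)&(w[...,0]<720)&(w[...,1]>-110)&(w[...,1]<200)
print("dolly",cv2.minAreaRect(w[m][:,:2].astype(np.float32)),m.sum())
m=(z>30)&(z<52)&(w[...,0]>320)&(w[...,0]<560)&(w[...,1]>230)&(w[...,1]<430)
print("tray",cv2.minAreaRect(w[m][:,:2].astype(np.float32)))
im=t["color"][125:250,180:305,::-1]
cv2.imwrite("pics/crop.png",cv2.resize(im,None,fx=4.8,fy=4.8,interpolation=cv2.INTER_CUBIC))
for c in [(618,-63),(494,2),(529,136),(688,80)]:
    m=(z>85)&(z<125)&(np.hypot(w[...,0]-c[0],w[...,1]-c[1])<45)
    q=w[m];print(c,len(q),np.round(cv2.minAreaRect(q[:,:2].astype(np.float32))[0]),[np.round(a,2) for a in cv2.minAreaRect(q[:,:2].astype(np.float32))[1:]], q[:,2].max())
    q=q[q[:,2]>108];print('  wheel top',len(q),q.mean(0),cv2.minAreaRect(q[:,:2].astype(np.float32)))
E
```

```text
dolly ((585.41748046875, 44.369354248046875), (210.05076599121094, 210.25521850585938), 66.63919067382812) 3774
tray ((440.0546875, 334.9960632324219), (180.65521240234375, 131.61289978027344), 6.623593330383301)
(618, -63) 190 [623. -69.] [array([28.17, 47.47]), np.float64(2.58)] 118.02534928880709
  wheel top 88 [623.22852285 -70.45770035 112.80210117] ((622.8388061523438, -71.06913757324219), (36.42585372924805, 17.895675659179688), 89.71591186523438)
(494, 2) 168 [502.   0.] [array([28.28, 48.93]), np.float64(72.85)] 118.26050886396706
  wheel top 95 [501.80773825   0.64307538 112.96432404] ((501.89569091796875, 0.5981979370117188), (17.684965133666992, 38.82631301879883), 72.2718276977539)
(529, 136) 178 [530. 139.] [array([48.62, 27.78]), np.float64(2.92)] 118.16695917727088
  wheel top 92 [529.17799452 140.04271826 112.42825066] ((528.7545166015625, 140.3289031982422), (36.8746337890625, 17.976051330566406), 7.14235258102417)
(688, 80) 176 [698.  81.] [array([28.51, 47.92]), np.float64(78.79)] 118.51760877092852
  wheel top 86 [698.66663402  80.02391095 112.99403082] ((698.1395263671875, 80.3541259765625), (18.35504913330078, 37.956031799316406), 80.28541564941406)
```

The top view (shown at 1.5×) has the blue dolly at about (362,290), with castors at (343,227), (427,267), (306,317) and (386,337). The red tray is at (200,372) on the left, and the rack and spray bottle are on the right. The networks' finds agree, apart from a few duplicate labels with low scores.

```bash
cat >> h.py <<'E'
C=dict(A=(529.5,140.5,97),B=(698.8,80.2,80),C=(623.3,-70.5,1),D=(502,0.8,72.5),T=(440,335,97))
def go(x,y,z,yaw):
    s=status.sense();q=s["orientation"];M=R.from_quat(q,scalar_first=True).as_matrix()
    a=np.radians(yaw);Y=np.array([np.cos(a),np.sin(a),0]);Z=np.array([0,0,-1.]);T=np.stack([np.cross(Y,Z),Y,Z],1)
    rv=np.degrees(R.from_matrix(M.T@T).as_rotvec())
    d=np.array([x,y,z])-s["ee_pos"]
    print("t",round(s["t"],2),"pos",np.round(s["ee_pos"],1),"rot",np.round(rv,1),"shift now cm",np.round(M.T@d/10,2),"shift after rot",np.round(T.T@d/10,2),"F tool",np.round(M.T@s["ft_force"],1),"w",round(s["width"],1),"grip",round(s["grip_force"],1),"j6",round(s["joint_pos"][5],2))
E
python3 -c "
from h import *
for k in 'A': go(*C[k][:2],150,C[k][2])"
```

```text
t 0.45 pos [193.7 567.8 222.5] rot [ -0.   -0.  -25.8] shift now cm [-45.58 -29.6    7.26] shift after rot [-28.12 -46.51   7.25] F tool [ 0.6 -0.9  0.5] w 87.7 grip 0.0 j6 -0.06
```

>>> servo_tool(plan=[0, 0, 0, -3.2, -2.1, 0.4, 100, 0, 0, 0, -3.2, -2.1, 0.4, 100, 0, 0, 0, -3.2, -2.1, 0.4, 100, 0, 0, 0, -3.2, -2.1, 0.4, 100, 0, 0, 0, -3.2, -2.1, 0.4, 100, 0, 0, 0, -3.2, -2.1, 0.4, 100, 0, 0, 0, -3.2, -2.1, 0.4, 100, 0, 0, 0, -3.2, -2.1, 0.4, 100], squeeze=6)

```text
t: 1.25
ee_pos: [382.5, 324.9, 190.7]
orientation: [0.0, 0.164, 0.987, 0.0]
ft_force: [0.2, -0.4, -1.6]
width: 87.7
grip_force: 0.0
```

>>> servo_tool(plan=[0, 0, 0, -3.3, -2.1, 0.6, 100, 0, 0, 0, -3.3, -2.1, 0.6, 100, 0, 0, 0, -3.3, -2.1, 0.6, 100, 0, 0, 0, -3.3, -2.1, 0.6, 100, 0, 0, 0, -3.3, -2.1, 0.6, 100, 0, 0, -8.5, -3.3, -2.1, 0.6, 100, 0, 0, -8.5, 0, 0, 0, 100, 0, 0, -8.5, 0, 0, 0, 100])

```text
t: 2.05
ee_pos: [528.9, 141.7, 154.0]
orientation: [-0.001, -0.06, 0.998, -0.0]
ft_force: [0.2, 0.0, -0.1]
width: 87.9
grip_force: 0.0
```

```bash
python3 -c "
from h import *
go(*C['A'][:2],80,C['A'][2])
s=optics.grab_frame('wrist');save(s,'w1.png',s=1.5);print(s['T_tool_cam'],s['camera_matrix'])
for r in optics.regions_of('castor_1',s):print(r['score'],r['location'])"
```

```text
t 2.05 pos [528.9 141.7 154. ] rot [-0.  -0.1 -0.1] shift now cm [-0.05 -0.12  7.4 ] shift after rot [-0.04 -0.12  7.4 ] F tool [-0.2  0.   0.1] w 87.9 grip 0.0 j6 -1.49
[[ 1.03764715e-04 -9.60319032e-01 -2.78903830e-01  7.69683216e+01]
 [ 9.99999721e-01  3.05967343e-04 -6.81459185e-04  5.60559732e-01]
 [ 7.39753689e-04 -2.78903682e-01  9.60318796e-01 -1.62953910e+02]
 [ 0.00000000e+00  0.00000000e+00  0.00000000e+00  1.00000000e+00]] [[297.31863964   0.         254.52635617]
 [  0.         297.31863964 189.11480199]
 [  0.           0.           1.        ]]
0.76 [71.5, 242.3]
0.69 [252.5, 203.1]
0.68 [98.0, 143.4]
0.59 [186.4, 329.8]
```

>>> servo_tool(plan=[0, 0, 0, 0, -0.1, 2.4, 100, 0, 0, 0, 0, 0, 2.5, 100, 0, 0, 0, 0, 0, 2.0, 60, 0, 0, 0, 0, 0, 0.5, 45, 0, 0, 0, 0, 0, 0, 45, 0, 0, 0, 0, 0, 0, 30, 0, 0, 0, 0, 0, 0, 30, 0, 0, 0, 0, 0, 0, 30], squeeze=5)

```text
t: 2.95
ee_pos: [529.3, 142.2, 82.0]
orientation: [0.001, -0.058, 0.998, 0.0]
ft_force: [-0.0, -0.7, 1.1]
width: 43.2
grip_force: 0.0
```

>>> servo_tool(plan=[0, 0, 0, 0, 0, 0, 10, 0, 0, 0, 0, 0, 0, 10, 0, 0, 0, 0, 0, 0, 10, 0, 0, 0, 0, 0, 0, 10])

```text
t: 3.35
ee_pos: [528.8, 141.9, 81.1]
orientation: [0.0, -0.058, 0.998, -0.0]
ft_force: [-0.4, -0.5, 1.9]
width: 28.8
grip_force: 5.0
```

```bash
python3 -c "
from h import *
go(*C['A'][:2],80,C['A'][2]);print(status.sense()['wrist_torque'])"
```

```text
t 3.35 pos [528.8 141.9  81.1] rot [-0.   0.  -0.3] shift now cm [-0.05 -0.15  0.11] shift after rot [-0.05 -0.15  0.11] F tool [ 0.5 -0.4 -1.9] w 28.8 grip 5.0 j6 -1.49
[-0.17184434  0.03947556 -0.05066306]
```

>>> servo_tool(plan=[1.0, 0, 0, 0, 0.05, 0, 10, 1.0, 0, 0, 0, 0.05, 0, 10, 0, 0, 0, 0, 0, 0, 10])

```text
t: 3.65
ee_pos: [528.6, 142.9, 80.8]
orientation: [0.001, -0.058, 0.998, -0.019]
ft_force: [0.1, -4.4, 2.3]
width: 28.6
grip_force: 5.1
```

>>> servo_tool(plan=[1.0, 0, 0, 0, 0.05, 0, 10, 0, 0, 0, 0, 0, 0, 10])

```text
t: 3.85
ee_pos: [528.5, 143.4, 80.8]
orientation: [0.002, -0.058, 0.998, -0.027]
ft_force: [0.8, -4.3, 3.4]
width: 28.6
grip_force: 5.1
```

>>> servo_tool(plan=[-1.0, 0, 0, 0, -0.05, 0, 10, -1.0, 0, 0, 0, -0.05, 0, 10, -1, 0, 0, 0, -0.05, 0, 10, 0, 0, 0, 0, 0, 0, 10])

```text
t: 4.25
ee_pos: [528.8, 141.8, 80.9]
orientation: [0.0, -0.058, 0.998, 0.001]
ft_force: [0.5, -2.4, 4.7]
width: 28.7
grip_force: 5.0
```

>>> servo_tool(plan=[-1.0, 0, 0, 0, -0.05, 0, 10, -1.0, 0, 0, 0, -0.05, 0, 10, 0, 0, 0, 0, 0, 0, 10])

```text
t: 4.55
ee_pos: [528.9, 140.8, 80.9]
orientation: [-0.001, -0.058, 0.998, 0.018]
ft_force: [-0.6, -3.1, 5.2]
width: 28.6
grip_force: 5.1
```

>>> servo_tool(plan=[-1.0, 0, 0, 0, -0.05, 0, 10, 0, 0, 0, 0, 0, 0, 10])

```text
t: 4.75
ee_pos: [528.9, 140.3, 80.9]
orientation: [-0.001, -0.058, 0.998, 0.027]
ft_force: [-0.2, -3.3, 5.1]
width: 28.3
grip_force: 5.1
```

>>> servo_tool(plan=[-1.0, 0, 0, 0, -0.05, 0, 10, -1.0, 0, 0, 0, -0.05, 0, 10, 0, 0, 0, 0, 0, 0, 10])

```text
t: 5.05
ee_pos: [529.1, 139.3, 80.8]
orientation: [-0.002, -0.058, 0.997, 0.044]
ft_force: [-0.5, -3.1, 5.4]
width: 28.7
grip_force: 5.1
```

```bash
python3 -c "
from h import *
go(*C['A'][:2],80,C['A'][2]);print(status.sense()['wrist_torque'])
s=optics.grab_frame('wrist');save(s,'w2.png',(180,130,330,280),4)"
```

```text
t 5.05 pos [529.1 139.3  80.8] rot [ 5.1  0.  -0.4] shift now cm [-0.06  0.11  0.09] shift after rot [-0.06  0.12  0.08] F tool [ 0.8 -2.5 -5.7] w 28.7 grip 5.1 j6 -1.55
[-0.52295927  0.04918887 -0.0021783 ]
```

View pics/w2.png

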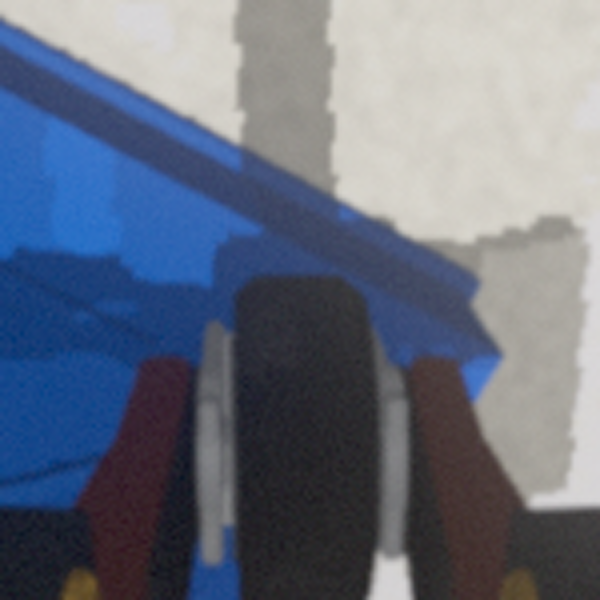

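The picture shows the wheel centred between the two dark red fingers at about (300,430), and the grip is still holding. The castor has given about 5.6 mm in total with no stop yet, so I'll continue towards its stop.

>>> servo_tool(plan=[-1.0, 0, 0, 0, -0.05, 0, 10, -1.0, 0, 0, 0, -0.05, 0, 10, 0, 0, 0, 0, 0, 0, 10])

```text
t: 5.4
ee_pos: [529.2, 138.2, 80.7]
orientation: [-0.003, -0.058, 0.996, 0.062]
ft_force: [0.1, -2.5, 4.6]
width: 28.4
grip_force: 5.1
```

>>> servo_tool(plan=[-1.0, 0, 0, 0, -0.05, 0, 10, 0, 0, 0, 0, 0, 0, 10])

```text
t: 5.6
ee_pos: [529.3, 137.8, 80.6]
orientation: [-0.004, -0.058, 0.996, 0.071]
ft_force: [-1.3, -3.7, 4.8]
width: 28.5
grip_force: 5.1
```

>>> servo_tool(plan=[-1.0, 0, 0, 0, -0.05, 0, 10, 0, 0, 0, 0, 0, 0, 10])

```text
t: 5.8
ee_pos: [529.3, 137.2, 80.5]
orientation: [-0.004, -0.058, 0.995, 0.079]
ft_force: [-1.0, -3.9, 4.8]
width: 28.4
grip_force: 5.1
```

>>> servo_tool(plan=[-1.0, 0, 0, 0, -0.05, 0, 10, 0, 0, 0, 0, 0, 0, 10])

```text
t: 6.0
ee_pos: [529.4, 136.7, 80.3]
orientation: [-0.005, -0.058, 0.994, 0.088]
ft_force: [0.3, -3.3, 4.9]
width: 28.9
grip_force: 5.1
```

```bash
python3 -c "
from h import *
go(*C['A'][:2],80,C['A'][2]);print(status.sense()['wrist_torque'])
s=optics.grab_frame('wrist');save(s,'w3.png',(180,130,330,280),4)
s=optics.grab_frame('scene');np.save('sc.npy',s,allow_pickle=True)
for r in optics.regions_of('castor_1',s):print(r['score'],r['location'])
"
```

```text
t 6.0 pos [529.4 136.7  80.3] rot [10.1  0.1 -0.4] shift now cm [-0.06  0.36  0.1 ] shift after rot [-0.06  0.37  0.03] F tool [ 0.  -2.4 -5.4] w 28.9 grip 5.1 j6 -1.61
[-0.64842981  0.02504423 -0.02241887]
0.79 [300.5, 183.6]
0.55 [271.6, 160.4]
0.55 [260.2, 205.7]
0.53 [236.0, 176.9]
0.22 [265.2, 195.2]
```

View pics/w3.png

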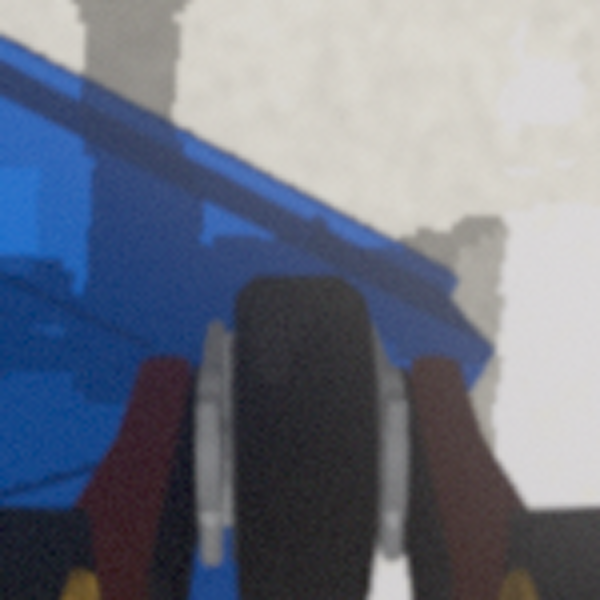

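The wheel and fork sit in the same place in the hand as in the previous picture, though the hand has tilted another 5°. So the fork has leaned about 10° with it under only light force, which a sound castor (at most about 3°) can't do. This castor is the worn one. Next I'll bring it upright and lift it.

>>> servo_tool(plan=[2, 0, 0, 0, 0.1, 0, 10, 2, 0, 0, 0, 0.1, 0, 10, 2, 0, 0, 0, 0.1, 0, 10, 2, 0, 0, 0, 0.1, 0, 10, 2, 0, 0, 0, 0.1, 0, 10, 0, 0, 0, 0, 0, 0, 10])

```text
t: 6.75
ee_pos: [528.4, 142.4, 80.4]
orientation: [-0.0, -0.059, 0.998, -0.0]
ft_force: [0.9, -5.0, 3.4]
width: 28.9
grip_force: 5.1
```

>>> servo_tool(plan=[0, 0, 0, 0, 0, -0.1, 10, 0, 0, 0, 0, 0, -0.2, 10, 0, 0, 0, 0, 0, -0.3, 10, 0, 0, 0, 0, 0, -0.4, 10, 0, 0, 0, 0, 0, 0, 10], squeeze=12)

```text
t: 7.25
ee_pos: [528.4, 142.2, 90.9]
orientation: [-0.0, -0.058, 0.998, 0.0]
ft_force: [0.6, -0.3, -1.3]
width: 28.4
grip_force: 11.8
```

```bash
python3 -c "
from h import *
go(*C['A'][:2],80,C['A'][2])"
```

```text
t 7.25 pos [528.4 142.2  90.9] rot [ 0.1 -0.  -0.3] shift now cm [-0.09 -0.19  1.09] shift after rot [-0.09 -0.19  1.09] F tool [-0.6 -0.4  1.3] w 28.4 grip 11.8 j6 -1.49
```

>>> servo_tool(plan=[0, 0, 0, 0, 0, -0.6, 10, 0, 0, 0, 0, 0, -0.8, 10, 0, 0, 0, 0, 0, -0.8, 10, 0, 0, 0, 0, 0, -0.8, 10, 0, 0, 0, 0, 0, -0.8, 10, 0, 0, 0, 0, 0, -0.8, 10, 0, 0, 0, 0, 0, 0, 10, 0, 0, 0, 0, 0, 0, 10])

```text
t: 8.05
ee_pos: [528.7, 142.1, 137.0]
orientation: [0.0, -0.058, 0.998, 0.0]
ft_force: [0.7, -0.4, -2.5]
width: 28.5
grip_force: 11.8
```

>>> servo_tool(plan=[0, 0, 0, 0, 0, -2, 10, 0, 0, 0, 0, 0, -3, 10, 0, 0, 0, 0, 0, -3, 10])

```text
t: 8.35
ee_pos: [528.0, 141.9, 216.4]
orientation: [-0.001, -0.058, 0.998, -0.0]
ft_force: [0.2, -0.1, -1.3]
width: 27.8
grip_force: 12.0
```

```bash
python3 -c "
from h import *
go(440,335,200,97)
s=optics.grab_frame('scene');save(s,'s2.png',(130,80,380,280),3)"
```

```text
t 8.35 pos [528.  141.9 216.4] rot [-0.  -0.2 -0.3] shift now cm [ 6.5  20.2   1.65] shift after rot [ 6.38 20.24  1.64] F tool [-0.2 -0.2  1.3] w 27.8 grip 12.0 j6 -1.49
```

View pics/s2.png

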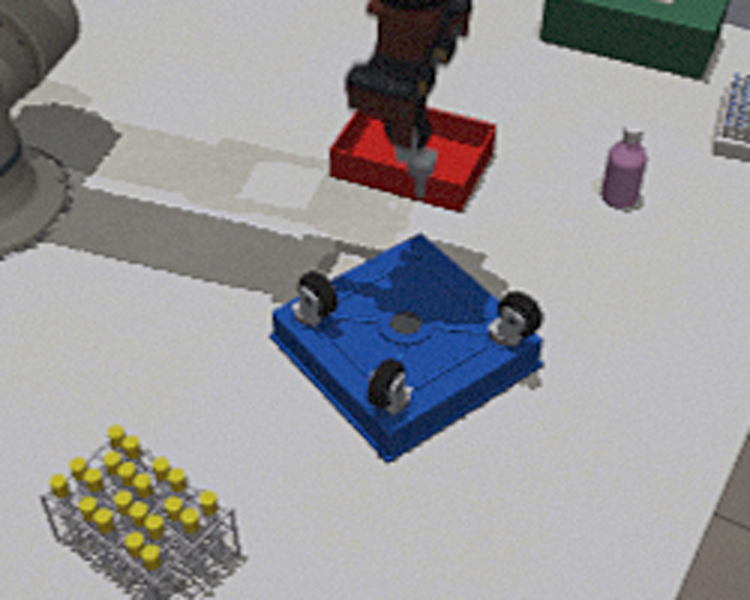

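The scene view shows the castor hanging from the gripper above the tray edge at about (420,160), clear of its socket. The three sound ones are still seated at (315,295), (515,315) and (390,385). I'll tilt it over the tray so it drops along the tray's length.

>>> servo_tool(plan=[0, 0, 0, 1.1, 3.3, 0, 10, 0, 0, 0, 1.2, 3.4, 0, 10, 0, 0, 0, 1.2, 3.4, 0, 10, 0, 0, 0, 1.2, 3.4, 0, 10, 0, 0, 0, 1.2, 3.4, 0, 10, 0, 0, 0, 1.2, 3.3, 0, 10, 0, -4, 0, 0, 0, 0, 10, 0, -8, 0, 0, 0, 0, 10])

```text
t: 9.2
ee_pos: [435.3, 335.2, 214.8]
orientation: [0.105, -0.058, 0.993, 0.005]
ft_force: [0.1, -0.2, -2.1]
width: 28.0
grip_force: 12.0
```

>>> servo_tool(plan=[0, -8, 0, 0, 0, 0, 10, 0, -8, 0, 0, 0, 0, 10, 0, -8, 0, 0, 0, 0, 10, 0, -4, 0, 0, 0, 0, 10, 0, 0, 0, 0, 0, 0, 10])

```text
t: 9.7
ee_pos: [432.5, 334.3, 213.5]
orientation: [0.34, -0.056, 0.938, 0.019]
ft_force: [-0.4, -0.2, -2.3]
width: 28.0
grip_force: 12.0
```

```bash
python3 -c "
from h import *
go(433,334,62,97)
s=optics.grab_frame('scene');save(s,'s3.png',(200,60,380,180),4)"
```

```text
t 9.7 pos [432.5 334.3 213.5] rot [-0.2 39.9 -0.1] shift now cm [ 9.67  0.   11.66] shift after rot [-0.04 -0.03 15.15] F tool [ 1.8 -0.1  1.5] w 28.0 grip 12.0 j6 -0.77
```

View pics/s3.png

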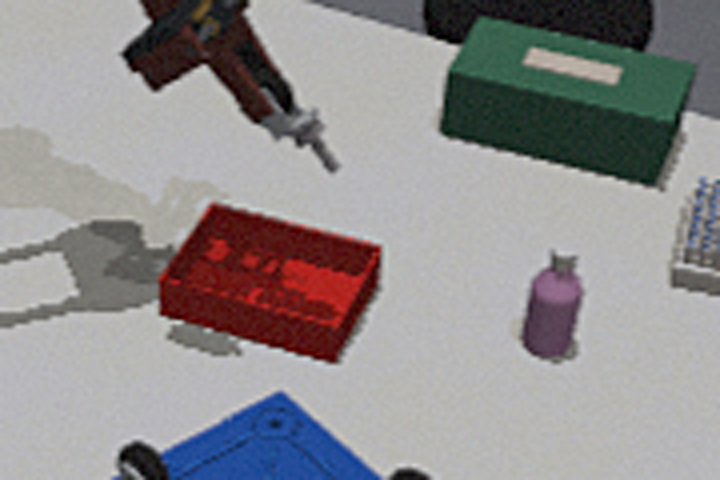

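The castor hangs tilted above the tray with its stem pointing away from the robot at (330,165), as I wanted. Now I'll lower it.

>>> servo_tool(plan=[0, 0, 0, 2, 0, 2.4, 10, 0, 0, 0, 2, 0, 2.4, 10, 0, 0, 0, 2, 0, 2.4, 10, 0, 0, 0, 1.5, 0, 1.8, 10, 0, 0, 0, 1, 0, 1.2, 10, 0, 0, 0, 0.6, 0, 0.7, 10, 0, 0, 0, 0.3, 0, 0.4, 10, 0, 0, 0, 0, 0, 0, 10])

```text
t: 10.55
ee_pos: [435.6, 334.6, 70.1]
orientation: [0.341, -0.054, 0.938, 0.02]
ft_force: [0.2, -0.5, -0.8]
width: 27.6
grip_force: 12.0
```

>>> servo_tool(plan=[0, 0, 0, 0, 0, 0, 42, 0, 0, 0, 0, 0, 0, 42, 0, 0, 0, 0, 0, 0, 42, 0, 0, 0, 0, 0, 0, 42, 0, 0, 0, 0, 0, 0, 42])

```text
t: 11.05
ee_pos: [435.4, 334.7, 70.3]
orientation: [0.342, -0.055, 0.938, 0.02]
ft_force: [-1.4, 0.2, 0.8]
width: 36.9
grip_force: 0.0
```

```bash
python3 -c "
from h import *
go(433,334,200,97)
s=optics.grab_frame('scene');save(s,'s4.png',(200,60,380,180),4)"
```

```text
t 11.05 pos [435.4 334.7  70.3] rot [-0.1 40.  -0.3] shift now cm [ -8.16  -0.03 -10.09] shift after rot [  0.24  -0.04 -12.97] F tool [ 0.5  0.4 -1.5] w 36.9 grip 0.0 j6 -0.62
```

View pics/s4.png

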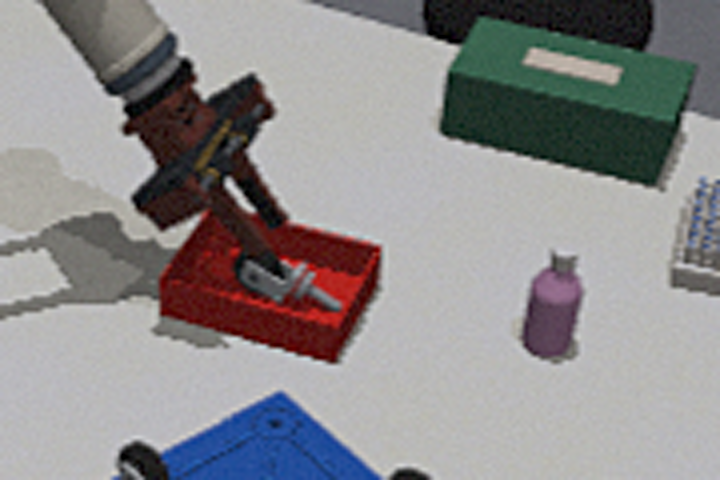

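The castor now lies in the tray at about (285,285). I'll open wider and back off along the fingers.

>>> servo_tool(plan=[0, 0, 0, 0, 0, 0, 75, 0, 0, 0, 0, 0, 0, 75, 0, 0, 0, -0.5, 0, -1.5, 75, 0, 0, 0, -1, 0, -3, 75, 0, 0, 0, -1, 0, -4, 75, 0, 0, 0, -1, 0, -4, 75, 0, 0, 0, 0, 0, 0, 75, 0, 0, 0, 0, 0, 0, 75])

```text
t: 11.9
ee_pos: [382.1, 328.9, 189.3]
orientation: [0.342, -0.055, 0.938, 0.021]
ft_force: [-0.0, 0.2, 0.4]
width: 65.6
grip_force: 0.0
```

```bash
python3 -c "
from h import *
go(433,334,200,97)
s=optics.grab_frame('scene');save(s,'s5.png',(130,60,380,260),3)"
```

```text
t 11.9 pos [382.1 328.9 189.3] rot [ 0.  40.1 -0.3] shift now cm [-4.61 -0.08  2.48] shift after rot [-5.12 -0.11 -1.07] F tool [-0.2  0.2 -0.3] w 65.6 grip 0.0 j6 -0.67
```

View pics/s5.png

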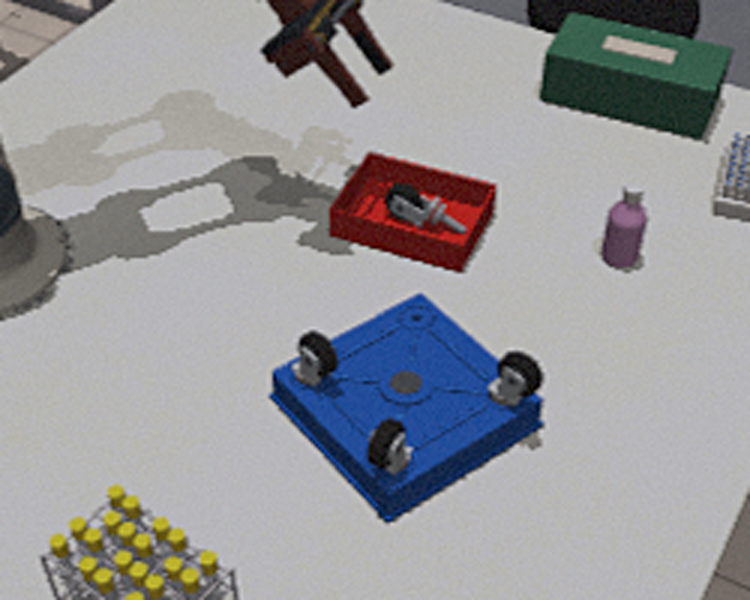

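The castor lies well inside the tray at about (425,210), the other three are seated, and the gripper is clear of everything.

```bash
python3 -c "
from rig import order
print(order.job_done())"
```

```text
the job is handed in; nothing more can be done
None
```

The worn castor (the one nearest the red tray, and the only one I rocked) leaned about 10° under light force; I lifted it out into the tray, left the three others seated, and handed the job in at about 12 s, with no verdict returned.

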